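# Sweep specimen pucks into the bench corral

### The arm

A 7-joint arm with a two-finger parallel gripper is mounted at the origin on a cart in front of the work surface, level with it; the furniture and walls round the work are solid. World frame = base frame: x ahead of the robot, y to its left, z up, the work surface at z = 0. Lengths are in m, angles in rad, forces in N, time in s.
With the tool pointing down it reaches from about 0.4 to 0.85 m from the base axis. Payload 10.4 kg.
Tool frame: the origin (TCP) lies on the centre line of the jaws, within the pads' length; the fingertips stand 11 mm ahead of it and the grasp point (between the pads) lies 8 mm behind it (tip_reach is the distance from the TCP to the fingertips, in m); z points along the fingers, y is the line along which they close (so a half turn about z gives the same grasp; the last joint's range is limited). The gripper opens to 85 mm and grips with 20 to 120 N. Pads are 22 mm wide; open, the fingers measure 114 mm over their backs; the gripper's body (76 mm by 85 mm) begins 54 mm behind the grasp point. The pads swing forward as they close: fully open they stand 13 mm farther back than shut.
Start: joints at [1.295, 0.332, -0.065, 1.46, 0.022, 1.35, -0.088], TCP at [0.156, -0.605, 0.242] pointing down, gripper open.
Joint ranges: [-2.6, 2.6], [-0.5, 2.12], [-1.47, 1.34], [0.16, 2.42], [-1.27, 4.41], [0.06, 2.06], [-2.6, 2.6]. Speed limits (rad/s): [2.22, 2.22, 2.79, 2.79, 3.14, 3.14, 3.14].

### API

Orientations are given as a unit quaternion [x, y, z, w].
In Python, from workcell import get_obs, camera, hand_in, tip_reach gives the robot as it stands. The module is installed in compiled form; this text tells all that it offers.
- The arm moves only by the tool move_arm, never from a script. Its argument "plan" is a list of rows, each an object with "delta_pos": the shift along the tool's x, y, z in fractions of the full range, 1 being 0.6 m, a list of three; "turn": the turn, a rotation vector about the tool's x, y, z in fractions of the full range, 1 being 2 pi rad, a list of three; "fingers": the closure, from 0 (fully open) to 1 (shut). A call has 1 to 12 rows; each row is the pose to reach, as a shift and turn from the pose commanded when the call began, along the tool's axes at that moment; what a row does not reach only later rows make up. A row lasts 1/8 s, in which the tool goes at most 62.5 mm and 10.7 degrees, less where a joint would pass 70% of its speed; a pose out of reach is approached as far as the arm can. Shift and turn numbers lie between -1 and 1, and a call with a number outside is refused. A call with a gripper value outside its range is refused whole. The fingers move at their own pace and stop on an object; "force" is the grip in N (left out, the last holds). Time passes only in rows, so rows that repeat a pose let the fingers close. It gives the time, the measured TCP pose, the force, the opening and the grip force at its end, in the units of the state.
- get_obs(): the state, without advancing time (a new reading comes with each control period).
- camera(name): name is "scene" or "top" or "wrist"; returns a dict with "color" (420x560x3 uint8, red, green, blue), "range_z" (420x560 float32, m along the optical axis (not along the pixel's ray), 0 where there is no reading), "fx", "fy", "cx", "cy" (pixels), "R" (3x3) and "t" (3): a world point X has camera coordinates R X + t; the wrist camera has in their place "tool_from_camera" (4x4, takes a point from camera to tool coordinates, whose origin is the TCP and whose axes are the flange's). Camera axes: x right, y down, z forward; pixel columns grow to the right and rows downward; lengths in m; the calibration is good to about 2 mm. A picture is of the moment at which its call begins: read the wrist's pose just before it.
- hand_in(): hands the job in; it is judged then, once.
The state is a dict: "clock": time; "joint_pos": joint angles; "joint_velocities": joint speeds; "tau": joint torques, N m; "position": TCP position; "ee_rot": TCP orientation; "ft_force": force on the tool from outside, world axes, zero at the start; "torque": the same for the moment, N m; "grip_width": opening from 0.0 (shut) to 1.0 (fully open); "grasp_force": force on a finger pad.
Only numpy, scipy, OpenCV 4.12 (cv2) and the standard library are available. Lean on these libraries where they do the work, as an engineer would, in place of code of your own. Each camera call takes 0.05 s, during which the arm holds its last target. There are 200 camera calls.

### The job

Sweep the three squat specimen pucks across the worktop, flat on their bases, through the open side of the low three-sided metal corral until each is wholly inside it. Only push them gently with the fingertips or the outside of the fingers: never pinch, lift or tip a puck or jam it hard against the metal. Leave the metal weight, the capped vial and the glass dish standing where they are, and finish with the hand clear.

Things in the scene. Friction and masses are not known exactly. Their poses are not given: they have to be found in the camera images.
- corral: Fixed three-sided aluminium rail frame, no floor, open on its whole +y side. Inside 150 mm (its x) by 110 mm (its y); walls 8 mm thick, 22 mm high, centred on local x = -79, x = +79 and y = -59 mm. Mouth line at local y = +55 mm; the side walls' round noses reach +59. Screwed feet, 6 mm high, stick out 20 mm beyond the walls. Origin on the worktop, centre of the inside, z up.
- puck_a: Squat black moulded specimen puck, upright cylinder 30 mm across, 18 mm high, about 30 g, loose, slides and does not roll while flat. Origin at the centre of its underside, z up.
- puck_b: Squat black moulded specimen puck, upright cylinder 30 mm across, 16 mm high, about 30 g, loose. Origin at the centre of its underside, z up.
- puck_c: Squat dark green moulded specimen puck, upright cylinder 25 mm across, 20 mm high, about 30 g, loose. Origin at the centre of its underside, z up.
- weight: Brass calibration weight with a knobbed head, 20 mm across, 30 mm high, standing loose; to be left alone. Origin at the centre of its underside, z up.
- vial: Capped glass sample vial, 22 mm across, 52 mm high, standing loose; to be left alone. Origin at the centre of its underside, z up.
- dish: Flat round lidded glass dish, 59 mm across, 14 mm high, lying loose; to be left alone. Origin at the centre of its underside, z up.

How it is judged:
At the end, for the whole second after the job is handed in: Each puck stands flat on the worktop (tilt under 0.15 rad), at rest, inside the corral's walls with its centre at least 10 mm past the mouth line; weight, vial and dish are upright and within 20 mm of where they stood (x of puck_a in the frame of corral between -0.07 and 0.07 m and y of puck_a in the frame of corral between -0.06 and 0.045 m and height (world z) of each of puck_a, puck_b, puck_c below 0.005 m and angle between each of puck_a, puck_b, puck_c's own z axis and vertical below 0.15 rad and linear speed of each of puck_a, puck_b, puck_c below 0.02 m/s and x of puck_b in the frame of corral between -0.07 and 0.07 m and y of puck_b in the frame of corral between -0.06 and 0.045 m and x of puck_c in the frame of corral between -0.07 and 0.07 m and y of puck_c in the frame of corral between -0.06 and 0.045 m and distance of each of weight, vial, dish from where it was at the start of the episode below 0.02 m and angle between each of weight, vial, dish's own z axis and vertical below 0.2 rad); the robot touches nothing.
It fails at once if a puck is lifted off the worktop (over 8 mm) or tipped (over 0.5 rad) (height (world z) of any of puck_a, puck_b, puck_c above 0.008 m or angle between any of puck_a, puck_b, puck_c's own z axis and vertical above 0.5 rad).
It fails at once if a puck is pinched, pressed or jammed by the fingers with more than 30 N (contact force between the fingers and puck_a above 30 N or contact force between the fingers and puck_b above 30 N or contact force between the fingers and puck_c above 30 N).
It fails at once if weight, vial or dish is moved over 20 mm or tipped over 0.3 rad (distance of any of weight, vial, dish from where it was at the start of the episode above 0.02 m or angle between any of weight, vial, dish's own z axis and vertical above 0.3 rad).
It also fails if it takes over 72 s, if anything falls off the work surface, if the arm or the gripper's body presses on something with over 40 N, if the wrist force passes 120 N, or if a joint passes its speed limit or range.

## Working session

There is one attempt and no reset: what is moved stays moved. The work goes in short steps, Python scripts to look and compute and a tool call to move; the robot and the scene stay as the last step left them, time stands still between calls to the robot, and variables do not carry over. Pictures are saved under pics/ and viewed, at most 10 in all, crops included, and the job is handed in when it is done.

Besides the shell and the picture viewer there is one more tool, called after "Call:" by a JSON object that holds its "method" and its "body". move_arm: Moves the arm, as the interface text tells. Its arguments: {"type":"object","properties":{"plan":{"type":"array","items":{"type":"object","properties":{"delta_pos":{"type":"array","items":{"type":"number"}},"turn":{"type":"array","items":{"type":"number"}},"fingers":{"type":"number"}}}},"force":{"type":"number"}},"required":["plan"]}

```bash
mkdir -p pics; ls
python3 - <<'E'
from workcell import *
import cv2,pickle,numpy as np
o=get_obs();print(o['clock'],o['position'],o['ee_rot'],o['grip_width'],tip_reach)
for n in ['top','scene']:
    c=camera(n);pickle.dump(c,open(n+'.pkl','wb'));cv2.imwrite(f'pics/{n}0.png',c['color'][...,::-1])
    print(n,c['fx'],c['cx'],c['cy'],c['R'].round(3).tolist(),c['t'])
E
```

```text
pics
0.0 [ 0.15623511 -0.60477855  0.24150147] [ 9.92020886e-01  1.26071575e-01 -1.09432197e-04 -7.12427566e-04] 1.0002494486057927 0.011
top 480.9172963193099 275.4278972463911 206.84434646384312 [[0.009, -1.0, -0.027], [-0.989, -0.005, -0.149], [0.148, 0.028, -0.989]] [-0.05872586  0.51062771  0.85618574]
scene 453.49516811843426 278.6713107885494 209.20473665885504 [[0.675, -0.738, -0.002], [-0.425, -0.387, -0.818], [0.603, 0.553, -0.575]] [-0.40644483  0.22590419  0.61488045]
```

View pics/top0.png

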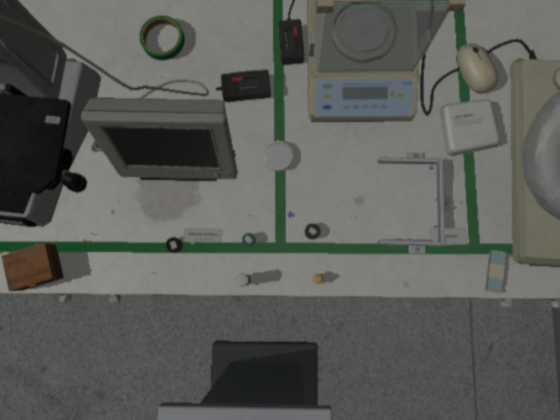

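View pics/scene0.png

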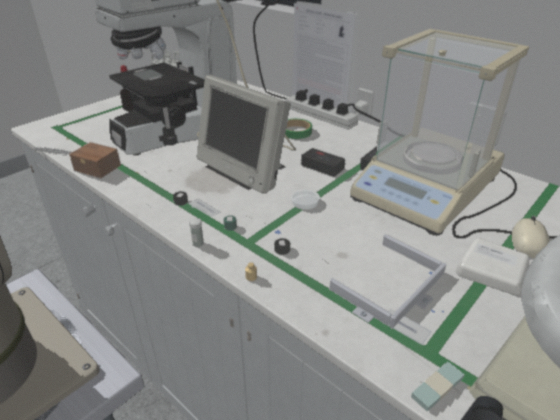

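The top view shows the corral around (412,200) px, open to the left (+y). The pucks are at (174,244) black, (250,239) green and (313,231) black. The weight is at (318,279), the vial at (243,280) and the dish at (279,155). Next I'll measure these.

```bash
cat > h.py <<'E'
import numpy as np,cv2
def ray(c,uv,z):
    uv=np.atleast_2d(np.asarray(uv,float))
    d=np.c_[(uv[:,0]-c['cx'])/c['fx'],(uv[:,1]-c['cy'])/c['fy'],np.ones(len(uv))]@c['R']
    o=-c['R'].T@c['t']
    return o+d*((z-o[2])/d[:,2])[:,None]
def blob(c,uv,r,z,thr=85):
    u,v=map(int,np.round(uv));g=c['color'].max(2)[v-r:v+r+1,u-r:u+r+1]
    m=(g<thr).astype(np.uint8)
    cs,_=cv2.findContours(m,cv2.RETR_EXTERNAL,cv2.CHAIN_APPROX_NONE)
    k=max(cs,key=cv2.contourArea);h=cv2.convexHull(k)[:,0]+[u-r,v-r]
    (x,y),rad=cv2.minEnclosingCircle(h.astype(np.float32))
    W=ray(c,h,z);return (x,y),rad,(W.max(0)+W.min(0))[:2]/2,np.ptp(W,axis=0)[:2]
E
python3 - <<'E'
import pickle
from h import *
c=pickle.load(open('top.pkl','rb'));s=pickle.load(open('scene.pkl','rb'))
for n,uv,z,suv in [('L',(174,244),.009,(181,198)),('G',(250,239),.01,(230,222)),('R',(313,231),.009,(282,246))]:
    for cc,p in((c,uv),(s,suv)):
        b=blob(cc,p,12,z,95);print(n,[np.round(q,3).tolist() for q in b])
for n,uv,z in [('weight',(318,279),.03),('vial',(243,280),.052),('dish',(279,155),.014),('corr farL',(379,160),.022),('far corner outer',(443,158),.022),('near corner outer',(443,243),.022),('near nose',(380,242),.022),('edge',(313,294),0),('scalecorner',(313,118),.03),('scalecorner',(415,118),.03)]:
    print(n,ray(c,uv,z).round(3)[0])
# height of point cloud
o=-c['R'].T@c['t']
def P(u,v):
    Z=c['range_z'][v,u];return (np.array([(u-c['cx'])/c['fx']*Z,(v-c['cy'])/c['fy']*Z,Z])-c['t'])@c['R']
for n,u,v in [('tape',300,248),('scale',330,105),('monitor',170,100),('L',174,244),('dish',279,155),('scale2',390,30),('wood',30,265),('mon R',222,165)]:print(n,P(u,v).round(3))
im=c['color'][120:300,150:470,::-1];cv2.imwrite('pics/crop0.png',cv2.resize(im,None,fx=2.5,fy=2.5,interpolation=cv2.INTER_CUBIC))
E
```

```text
L [[174.0, 246.6], 13.159, [0.442, 0.138], [0.029, 0.047]]
L [[180.0, 198.5], 7.826, [0.445, 0.136], [0.038, 0.046]]
G [[250.0, 242.0], 15.0, [0.447, -0.007], [0.034, 0.046]]
G [[230.318, 224.5], 5.877, [0.452, -0.011], [0.028, 0.028]]
R [[315.25, 230.5], 11.194, [0.469, -0.13], [0.031, 0.038]]
R [[282.0, 246.5], 8.322, [0.473, -0.128], [0.037, 0.038]]
weight [ 0.379 -0.134  0.03 ]
vial [0.376 0.001 0.052]
dish [ 0.616 -0.06   0.014]
corr farL [ 0.605 -0.251  0.022]
far corner outer [ 0.609 -0.372  0.022]
near corner outer [ 0.447 -0.366  0.022]
near nose [ 0.448 -0.25   0.022]
edge [ 0.351 -0.126  0.   ]
scalecorner [ 0.685 -0.125  0.03 ]
scalecorner [ 0.685 -0.32   0.03 ]
tape [ 0.437 -0.102  0.001]
scale [ 0.705 -0.157  0.047]
monitor [0.662 0.112 0.185]
L [0.442 0.136 0.018]
dish [ 0.616 -0.06   0.015]
scale2 [ 0.762 -0.235  0.22 ]
wood [0.4   0.393 0.046]
mon R [0.584 0.043 0.064]
```

View pics/crop0.png

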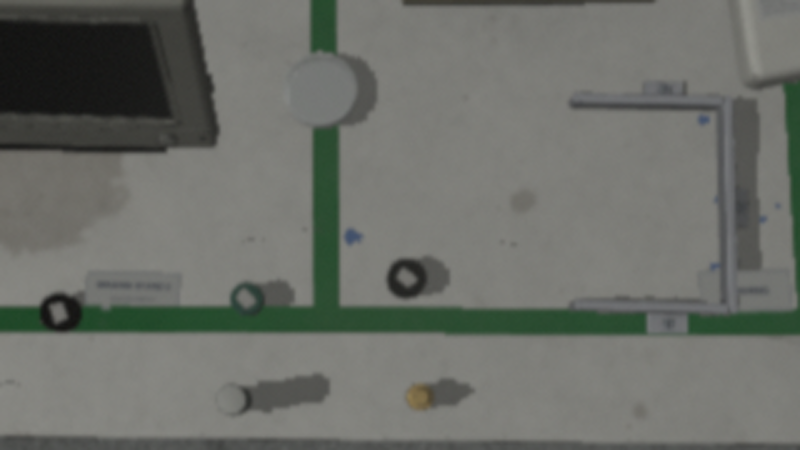

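The crop confirms the layout. The pucks are at about (0.471,-0.124), (0.452,-0.007) and (0.443,0.136) m. The corral interior is x 0.452–0.602, y -0.364 to -0.254, and its axes line up with the world's. I'll use the nearly shut fingertips as a two-point cradle and push along -y with tool y = world x.

The manual's scale: shifts go in shares of 0.6 m and turns go in shares of 2 pi rad. Converting my numbers, 0.436 m / 0.6 = 0.7267, -0.24 m / 0.6 = -0.4, -0.12 rad / 6.2832 = -0.0191.

Call:
{"method": "move_arm", "body": {"plan": [{"delta_pos": [0.0667, -0.0667, 0], "turn": [0, 0, -0.0191], "fingers": 0.78}, {"delta_pos": [0.1333, -0.1333, 0.0167], "turn": [0, 0, -0.0398], "fingers": 0.78}, {"delta_pos": [0.2, -0.2, 0.0333], "turn": [0, 0, -0.0605], "fingers": 0.78}, {"delta_pos": [0.2667, -0.2667, 0.05], "turn": [0, 0, -0.0796], "fingers": 0.78}, {"delta_pos": [0.3333, -0.3333, 0.0667], "turn": [0, 0, -0.1003], "fingers": 0.78}, {"delta_pos": [0.4, -0.4, 0.0833], "turn": [0, 0, -0.121], "fingers": 0.78}, {"delta_pos": [0.4667, -0.4667, 0.1], "turn": [0, 0, -0.1432], "fingers": 0.78}, {"delta_pos": [0.5333, -0.5333, 0.1167], "turn": [0, 0, -0.1639], "fingers": 0.78}, {"delta_pos": [0.6, -0.6, 0.1333], "turn": [0, 0, -0.183], "fingers": 0.78}, {"delta_pos": [0.6667, -0.6667, 0.1667], "turn": [0, 0, -0.1989], "fingers": 0.78}, {"delta_pos": [0.7267, -0.7167, 0.2033], "turn": [0, 0, -0.2098], "fingers": 0.78}, {"delta_pos": [0.7267, -0.7167, 0.2033], "turn": [0, 0, -0.2098], "fingers": 0.78}]}}

```text
clock: 1.6
position: [0.4712, -0.076, 0.1187]
ee_rot: [0.705, 0.709, 0.0, -0.002]
ft_force: [-0.6, -0.5, 0.2]
grip_width: 0.226
grasp_force: 0.0
```

Scaled: 0.06 m / 0.6 = 0.1, 0.04 m / 0.6 = 0.0667.

Call:
{"method": "move_arm", "body": {"plan": [{"delta_pos": [0, 0, 0.0333], "turn": [0, 0, 0], "fingers": 0.78}, {"delta_pos": [0, 0, 0.0667], "turn": [0, 0, 0], "fingers": 0.78}, {"delta_pos": [0, 0, 0.1], "turn": [0, 0, 0], "fingers": 0.78}, {"delta_pos": [0, 0, 0.1], "turn": [0, 0, 0], "fingers": 0.78}]}}

```text
clock: 2.1
position: [0.4697, -0.0803, 0.0593]
ee_rot: [0.708, 0.707, -0.001, -0.001]
ft_force: [-0.5, 0.6, 1.4]
grip_width: 0.219
grasp_force: 0.0
```

Run:
```python
from workcell import *
import cv2,pickle,numpy as np
o=get_obs();print(o['clock'],o['position'],o['ee_rot'],o['grip_width'],o['ft_force'])
a=camera('scene');b=camera('wrist');pickle.dump(b,open('w.pkl','wb'));print(b['tool_from_camera'].round(3).tolist())
cv2.imwrite('pics/s1.png',np.hstack([cv2.resize(a['color'][140:300,180:340],(400,400)),cv2.resize(b['color'],(400,400))])[...,::-1])
```

```text
2.1 [ 0.46965453 -0.08032939  0.05934007] [ 0.70750359  0.70670846 -0.00079359 -0.00109757] 0.2187859169315646 [-0.49043338  0.61759464  1.44014351]
[[-0.001, -0.949, -0.314, 0.081], [1.0, -0.001, -0.001, -0.0], [0.001, -0.314, 0.949, -0.131], [0.0, 0.0, 0.0, 1.0]]
```

View pics/s1.png

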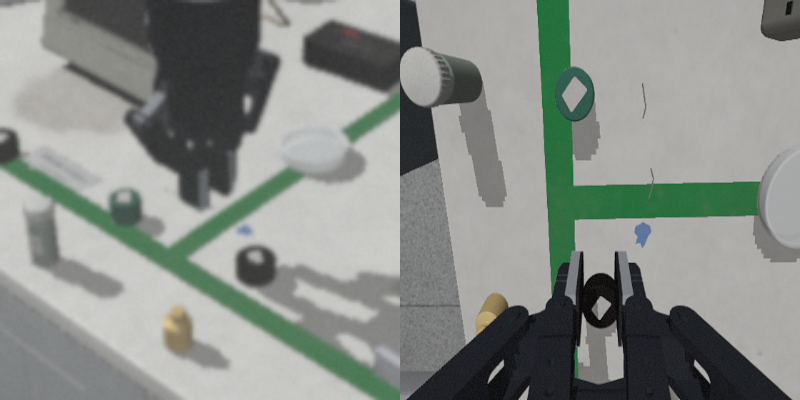

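The wrist view shows puck R lying centred between the two fingertips. The scene view shows the fingers clear of the green puck, dish and weight. I'll check the true tip depth from the wrist range image before going down.

Run:
```python
import pickle,numpy as np
c=pickle.load(open('w.pkl','rb'));Z=c['range_z'];v,u=np.mgrid[:420,:560]
P=np.stack([(u-c['cx'])/c['fx']*Z,(v-c['cy'])/c['fy']*Z,Z,np.ones_like(Z)],-1)@c['tool_from_camera'].T
m=(Z>0)&(np.abs(P[...,0])<.015)&(np.abs(P[...,1])<.035)&(P[...,2]<.03)&(P[...,2]>-.02)
q=P[m];print(m.sum(),q[:,:3].min(0),q[:,:3].max(0),np.percentile(q[:,2],[50,90,99]))
t=q[q[:,2]>np.percentile(q[:,2],90)];
for s in(-1,1):
    k=t[t[:,1]*s>0];print(s,k[:,:3].min(0).round(4),k[:,:3].max(0).round(4))
```

```text
2853 [-0.01163831 -0.02355832 -0.01999284] [0.01213853 0.022593   0.0116925 ] [-0.00851179  0.00353252  0.0091063 ]
-1 [-0.0107 -0.0215  0.0036] [ 0.0116 -0.0098  0.0111]
1 [-0.0112  0.0088  0.0035] [0.0116 0.0207 0.0117]
```

Scaled: -0.082 m / 0.6 = -0.1367, -0.042 m / 0.6 = -0.07.

Call:
{"method": "move_arm", "body": {"plan": [{"delta_pos": [0, 0, 0.03], "turn": [0, 0, 0], "fingers": 0.78}, {"delta_pos": [0, 0, 0.0533], "turn": [0, 0, 0], "fingers": 0.78}, {"delta_pos": [0, 0.0017, 0.07], "turn": [0, 0, 0], "fingers": 0.78}, {"delta_pos": [-0.0133, 0.0017, 0.0717], "turn": [0, 0, 0], "fingers": 0.78}, {"delta_pos": [-0.0267, 0.0017, 0.0717], "turn": [0, 0, 0], "fingers": 0.78}, {"delta_pos": [-0.04, 0.0017, 0.0717], "turn": [0, 0, 0], "fingers": 0.78}, {"delta_pos": [-0.0533, 0.005, 0.0717], "turn": [0, 0, 0], "fingers": 0.78}, {"delta_pos": [-0.07, 0.0117, 0.0717], "turn": [0, 0, 0], "fingers": 0.78}, {"delta_pos": [-0.0867, 0.0183, 0.0717], "turn": [0, 0, 0], "fingers": 0.78}, {"delta_pos": [-0.1033, 0.025, 0.0717], "turn": [0, 0, 0], "fingers": 0.78}, {"delta_pos": [-0.12, 0.0333, 0.0717], "turn": [0, 0, 0], "fingers": 0.78}, {"delta_pos": [-0.1367, 0.0417, 0.0717], "turn": [0, 0, 0], "fingers": 0.78}]}}

```text
clock: 3.7
position: [0.4963, -0.1625, 0.0173]
ee_rot: [0.707, 0.707, -0.0, 0.0]
ft_force: [-1.4, 0.6, 1.0]
grip_width: 0.218
grasp_force: 0.3
```

```bash
cat > look.py <<'E'
import sys
from workcell import *
from h import *
o=get_obs();print(round(o['clock'],2),o['position'].round(4),o['ft_force'].round(1))
a=camera('top');b=camera('scene')
cv2.imwrite(sys.argv[1],np.hstack([cv2.resize(a['color'][120:300,150:470],(480,270)),cv2.resize(b['color'][140:340,160:460],(405,270))[:,:320]])[...,::-1])
E
python3 look.py pics/s2.png
```

```text
3.7 [ 0.4963 -0.1625  0.0173] [-1.4  0.6  1. ]
```

View pics/s2.png

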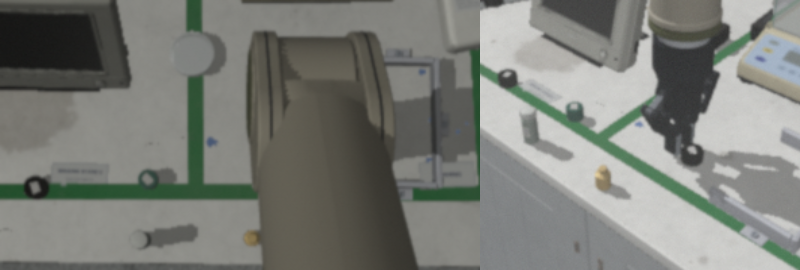

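The puck sits in the cradle at about (690,155) in the right panel, and the fixtures haven't moved. I'll keep pushing.

Scaled: -0.146 m / 0.6 = -0.2433, 0.066 m / 0.6 = 0.11.

Call:
{"method": "move_arm", "body": {"plan": [{"delta_pos": [-0.02, 0.01, 0], "turn": [0, 0, 0], "fingers": 0.78}, {"delta_pos": [-0.04, 0.02, 0], "turn": [0, 0, 0], "fingers": 0.78}, {"delta_pos": [-0.06, 0.03, 0], "turn": [0, 0, 0], "fingers": 0.78}, {"delta_pos": [-0.08, 0.04, 0], "turn": [0, 0, 0], "fingers": 0.78}, {"delta_pos": [-0.1, 0.05, 0], "turn": [0, 0, 0], "fingers": 0.78}, {"delta_pos": [-0.12, 0.06, 0], "turn": [0, 0, 0], "fingers": 0.78}, {"delta_pos": [-0.14, 0.07, 0], "turn": [0, 0, 0], "fingers": 0.78}, {"delta_pos": [-0.1617, 0.08, 0], "turn": [0, 0, 0], "fingers": 0.78}, {"delta_pos": [-0.1833, 0.09, 0], "turn": [0, 0, 0], "fingers": 0.78}, {"delta_pos": [-0.205, 0.1, 0], "turn": [0, 0, 0], "fingers": 0.78}, {"delta_pos": [-0.2267, 0.11, 0], "turn": [0, 0, 0], "fingers": 0.78}, {"delta_pos": [-0.2433, 0.11, 0], "turn": [0, 0, 0], "fingers": 0.78}]}}

```text
clock: 5.3
position: [0.5624, -0.3086, 0.0173]
ee_rot: [0.707, 0.707, 0.0, 0.0]
ft_force: [0.1, 0.1, -0.1]
grip_width: 0.218
grasp_force: 0.2
```

Scaled: 0.346 m / 0.6 = 0.5767, 0.31 m / 0.6 = 0.5167.

Call:
{"method": "move_arm", "body": {"plan": [{"delta_pos": [0.0167, 0, 0], "turn": [0, 0, 0], "fingers": 0.78}, {"delta_pos": [0.0333, 0, -0.0333], "turn": [0, 0, 0], "fingers": 0.78}, {"delta_pos": [0.05, 0, -0.1], "turn": [0, 0, 0], "fingers": 0.78}, {"delta_pos": [0.1, -0.0333, -0.1667], "turn": [0, 0, 0], "fingers": 0.78}, {"delta_pos": [0.1833, -0.0667, -0.1667], "turn": [0, 0, 0], "fingers": 0.78}, {"delta_pos": [0.2667, -0.1, -0.1667], "turn": [0, 0, 0], "fingers": 0.78}, {"delta_pos": [0.35, -0.1333, -0.1667], "turn": [0, 0, 0], "fingers": 0.78}, {"delta_pos": [0.4333, -0.1667, -0.1667], "turn": [0, 0, 0], "fingers": 0.78}, {"delta_pos": [0.5167, -0.1833, -0.1667], "turn": [0, 0, 0], "fingers": 0.78}, {"delta_pos": [0.5767, -0.1833, -0.1667], "turn": [0, 0, 0], "fingers": 0.78}, {"delta_pos": [0.5767, -0.1833, -0.1667], "turn": [0, 0, 0], "fingers": 0.78}]}}

```text
clock: 6.68
position: [0.4514, 0.042, 0.1186]
ee_rot: [0.705, 0.709, 0.0, 0.001]
ft_force: [-0.0, -0.1, 0.1]
grip_width: 0.219
grasp_force: 0.0
```

```bash
cp h.py h_.py; python3 look.py pics/s3.png
python3 - <<'E'
from workcell import *
import pickle,numpy as np
o=get_obs();c=camera('wrist');Z=c['range_z'];v,u=np.mgrid[:420,:560]
P=np.stack([(u-c['cx'])/c['fx']*Z,(v-c['cy'])/c['fy']*Z,Z,np.ones_like(Z)],-1)@c['tool_from_camera'].T
h=o['position'][2]-P[...,2]; Y=o['position'][1]+P[...,0]; X=o['position'][0]+P[...,1]
for n,x,y in(('G',.452,-.007),('L',.443,.136)):
    m=(Z>0)&(h>.012)&(h<.03)&(abs(X-x)<.025)&(abs(Y-y)<.025)
    print(n,m.sum(),(X[m].min()+X[m].max())/2 if m.any() else 0,(Y[m].min()+Y[m].max())/2 if m.any() else 0, np.ptp(X[m]) if m.any() else 0,np.ptp(Y[m]) if m.any() else 0)
E
```

```text
6.67 [0.4514 0.042  0.1186] [-0.  -0.1  0.1]
G 1024 0.45398499219382205 -0.0038253736959540444 0.02468985013906838 0.025666423384350726
L 2216 0.44331251523443016 0.13832077945683058 0.029355308726846496 0.030020546357420283
```

View pics/s3.png

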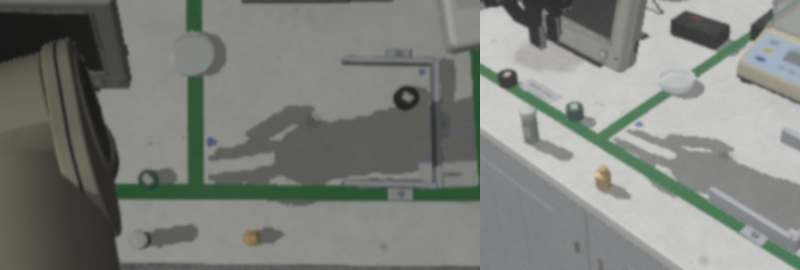

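Puck R rests inside the corral at (406,97) in the left panel, and the weight, vial and dish are untouched. The wrist range puts the green puck at (0.454,-0.004). I'll push that one next.

Call:
{"method": "move_arm", "body": {"plan": [{"delta_pos": [0.0017, 0.005, 0.05], "turn": [0, 0, 0], "fingers": 0.78}, {"delta_pos": [0.0017, 0.005, 0.1], "turn": [0, 0, 0], "fingers": 0.78}, {"delta_pos": [0.0017, 0.005, 0.1417], "turn": [0, 0, 0], "fingers": 0.78}, {"delta_pos": [0.0017, 0.005, 0.1667], "turn": [0, 0, 0], "fingers": 0.78}, {"delta_pos": [0, 0.005, 0.17], "turn": [0, 0, 0], "fingers": 0.78}, {"delta_pos": [-0.0133, 0.005, 0.17], "turn": [0, 0, 0], "fingers": 0.78}, {"delta_pos": [-0.0267, 0.005, 0.17], "turn": [0, 0, 0], "fingers": 0.78}, {"delta_pos": [-0.04, 0.005, 0.17], "turn": [0, 0, 0], "fingers": 0.78}, {"delta_pos": [-0.055, 0.0067, 0.17], "turn": [0, 0, 0], "fingers": 0.78}, {"delta_pos": [-0.0733, 0.01, 0.17], "turn": [0, 0, 0], "fingers": 0.78}, {"delta_pos": [-0.0933, 0.015, 0.17], "turn": [0, 0, 0], "fingers": 0.78}, {"delta_pos": [-0.1133, 0.02, 0.17], "turn": [0, 0, 0], "fingers": 0.78}]}}

```text
clock: 8.32
position: [0.4642, -0.0308, 0.0153]
ee_rot: [0.707, 0.707, -0.0, 0.0]
ft_force: [0.1, 1.1, 0.9]
grip_width: 0.22
grasp_force: 0.3
```

Scaled: -0.144 m / 0.6 = -0.24, -0.132 m / 0.6 = -0.22.

Call:
{"method": "move_arm", "body": {"plan": [{"delta_pos": [-0.02, 0.005, 0], "turn": [0, 0, 0], "fingers": 0.78}, {"delta_pos": [-0.04, 0.01, 0], "turn": [0, 0, 0], "fingers": 0.78}, {"delta_pos": [-0.06, 0.015, 0], "turn": [0, 0, 0], "fingers": 0.78}, {"delta_pos": [-0.08, 0.02, 0], "turn": [0, 0, 0], "fingers": 0.78}, {"delta_pos": [-0.1, 0.025, 0], "turn": [0, 0, 0], "fingers": 0.78}, {"delta_pos": [-0.12, 0.03, 0], "turn": [0, 0, 0], "fingers": 0.78}, {"delta_pos": [-0.14, 0.035, 0], "turn": [0, 0, 0], "fingers": 0.78}, {"delta_pos": [-0.16, 0.04, 0], "turn": [0, 0, 0], "fingers": 0.78}, {"delta_pos": [-0.18, 0.0467, 0], "turn": [0, 0, 0], "fingers": 0.78}, {"delta_pos": [-0.2, 0.0533, 0], "turn": [0, 0, 0], "fingers": 0.78}, {"delta_pos": [-0.22, 0.06, 0], "turn": [0, 0, 0], "fingers": 0.78}, {"delta_pos": [-0.24, 0.0667, 0], "turn": [0, 0, 0], "fingers": 0.78}]}}

```text
clock: 9.82
position: [0.5042, -0.1746, 0.0153]
ee_rot: [0.707, 0.707, -0.0, 0.0]
ft_force: [-0.3, 1.5, -0.1]
grip_width: 0.217
grasp_force: 0.3
```

```bash
python3 look.py pics/s4.png
```

```text
9.82 [ 0.5042 -0.1746  0.0153] [-0.3  1.5 -0.1]
```

View pics/s4.png

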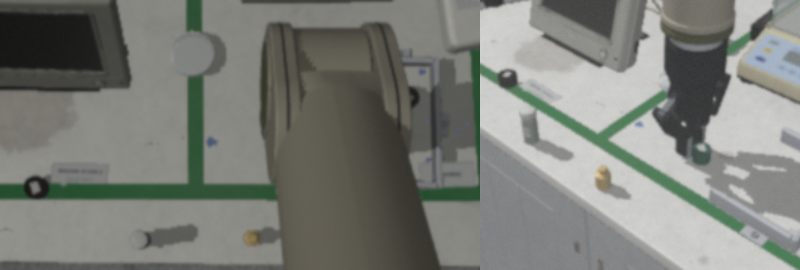

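The green puck is in the cradle at (702,153) in the right panel and on course.

Scaled: -0.135 m / 0.6 = -0.225, -0.12 m / 0.6 = -0.2.

Call:
{"method": "move_arm", "body": {"plan": [{"delta_pos": [-0.02, 0.005, 0], "turn": [0, 0, 0], "fingers": 0.78}, {"delta_pos": [-0.04, 0.01, 0], "turn": [0, 0, 0], "fingers": 0.78}, {"delta_pos": [-0.06, 0.015, 0], "turn": [0, 0, 0], "fingers": 0.78}, {"delta_pos": [-0.08, 0.02, 0], "turn": [0, 0, 0], "fingers": 0.78}, {"delta_pos": [-0.1, 0.025, 0], "turn": [0, 0, 0], "fingers": 0.78}, {"delta_pos": [-0.12, 0.03, 0], "turn": [0, 0, 0], "fingers": 0.78}, {"delta_pos": [-0.14, 0.03, 0], "turn": [0, 0, 0], "fingers": 0.78}, {"delta_pos": [-0.16, 0.03, 0], "turn": [0, 0, 0], "fingers": 0.78}, {"delta_pos": [-0.18, 0.03, 0], "turn": [0, 0, 0], "fingers": 0.78}, {"delta_pos": [-0.2, 0.03, 0], "turn": [0, 0, 0], "fingers": 0.78}, {"delta_pos": [-0.2167, 0.03, 0], "turn": [0, 0, 0], "fingers": 0.78}, {"delta_pos": [-0.225, 0.03, 0], "turn": [0, 0, 0], "fingers": 0.78}]}}

```text
clock: 11.42
position: [0.5218, -0.3095, 0.0153]
ee_rot: [0.707, 0.707, -0.0, 0.0]
ft_force: [-0.1, 0.1, -0.4]
grip_width: 0.217
grasp_force: 0.1
```

Scaled: 0.49 m / 0.6 = 0.8167, 0.43 m / 0.6 = 0.7167.

Call:
{"method": "move_arm", "body": {"plan": [{"delta_pos": [0.0167, 0, 0], "turn": [0, 0, 0], "fingers": 0.78}, {"delta_pos": [0.0333, 0, -0.0333], "turn": [0, 0, 0], "fingers": 0.78}, {"delta_pos": [0.05, 0, -0.1], "turn": [0, 0, 0], "fingers": 0.78}, {"delta_pos": [0.1, -0.0333, -0.1667], "turn": [0, 0, 0], "fingers": 0.78}, {"delta_pos": [0.1833, -0.0667, -0.1733], "turn": [0, 0, 0], "fingers": 0.78}, {"delta_pos": [0.2667, -0.1, -0.1733], "turn": [0, 0, 0], "fingers": 0.78}, {"delta_pos": [0.35, -0.1333, -0.1733], "turn": [0, 0, 0], "fingers": 0.78}, {"delta_pos": [0.4333, -0.1333, -0.1733], "turn": [0, 0, 0], "fingers": 0.78}, {"delta_pos": [0.5167, -0.1333, -0.1733], "turn": [0, 0, 0], "fingers": 0.78}, {"delta_pos": [0.6167, -0.1333, -0.1733], "turn": [0, 0, 0], "fingers": 0.78}, {"delta_pos": [0.7167, -0.1333, -0.1733], "turn": [0, 0, 0], "fingers": 0.78}, {"delta_pos": [0.8167, -0.1333, -0.1733], "turn": [0, 0, 0], "fingers": 0.78}]}}

```text
clock: 12.92
position: [0.4412, 0.1838, 0.1206]
ee_rot: [0.707, 0.708, 0.0, 0.001]
ft_force: [1.1, -0.2, 0.5]
grip_width: 0.22
grasp_force: 0.0
```

Call:
{"method": "move_arm", "body": {"plan": [{"delta_pos": [0, 0, 0], "turn": [0, 0, 0], "fingers": 0.78}, {"delta_pos": [0, 0, 0], "turn": [0, 0, 0], "fingers": 0.78}]}}

```text
clock: 13.18
position: [0.4414, 0.1816, 0.1198]
ee_rot: [0.706, 0.708, -0.0, 0.001]
ft_force: [0.8, -0.6, -0.8]
grip_width: 0.218
grasp_force: 0.0
```

```bash
python3 look.py pics/s5.png
```

```text
13.18 [0.4414 0.1816 0.1198] [ 0.8 -0.6 -0.8]
```

View pics/s5.png

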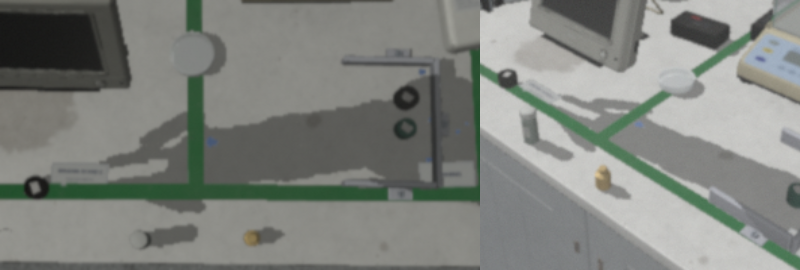

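The green puck is inside at (405,128) in the left panel, beside the black one at (406,97). The last puck is at (37,187), so the hand is lined up behind it.

Scaled: 0.103 m / 0.6 = 0.1717, 0.1 m / 0.6 = 0.1667.

Call:
{"method": "move_arm", "body": {"plan": [{"delta_pos": [0, 0.0033, 0.05], "turn": [0, 0, 0], "fingers": 0.78}, {"delta_pos": [0, 0.0033, 0.1], "turn": [0, 0, 0], "fingers": 0.78}, {"delta_pos": [0, 0.0033, 0.1417], "turn": [0, 0, 0], "fingers": 0.78}, {"delta_pos": [0, 0.0033, 0.1667], "turn": [0, 0, 0], "fingers": 0.78}, {"delta_pos": [0, 0.0033, 0.1717], "turn": [0, 0, 0], "fingers": 0.78}, {"delta_pos": [-0.0133, 0.0033, 0.1717], "turn": [0, 0, 0], "fingers": 0.78}, {"delta_pos": [-0.0267, 0.0033, 0.1717], "turn": [0, 0, 0], "fingers": 0.78}, {"delta_pos": [-0.04, 0.0033, 0.1717], "turn": [0, 0, 0], "fingers": 0.78}, {"delta_pos": [-0.055, 0.005, 0.1717], "turn": [0, 0, 0], "fingers": 0.78}, {"delta_pos": [-0.0733, 0.0067, 0.1717], "turn": [0, 0, 0], "fingers": 0.78}, {"delta_pos": [-0.0933, 0.01, 0.1717], "turn": [0, 0, 0], "fingers": 0.78}, {"delta_pos": [-0.1133, 0.0133, 0.1717], "turn": [0, 0, 0], "fingers": 0.78}]}}

```text
clock: 14.78
position: [0.4501, 0.1123, 0.0163]
ee_rot: [0.707, 0.707, -0.0, 0.0]
ft_force: [-1.1, 0.8, -0.2]
grip_width: 0.224
grasp_force: 0.2
```

Scaled: -0.144 m / 0.6 = -0.24, -0.132 m / 0.6 = -0.22.

Call:
{"method": "move_arm", "body": {"plan": [{"delta_pos": [-0.02, 0.0033, 0], "turn": [0, 0, 0], "fingers": 0.78}, {"delta_pos": [-0.04, 0.0067, 0], "turn": [0, 0, 0], "fingers": 0.78}, {"delta_pos": [-0.06, 0.01, 0], "turn": [0, 0, 0], "fingers": 0.78}, {"delta_pos": [-0.08, 0.0133, 0], "turn": [0, 0, 0], "fingers": 0.78}, {"delta_pos": [-0.1, 0.0167, 0], "turn": [0, 0, 0], "fingers": 0.78}, {"delta_pos": [-0.12, 0.02, 0], "turn": [0, 0, 0], "fingers": 0.78}, {"delta_pos": [-0.14, 0.0233, 0], "turn": [0, 0, 0], "fingers": 0.78}, {"delta_pos": [-0.16, 0.0267, 0], "turn": [0, 0, 0], "fingers": 0.78}, {"delta_pos": [-0.18, 0.03, 0], "turn": [0, 0, 0], "fingers": 0.78}, {"delta_pos": [-0.2, 0.0333, 0], "turn": [0, 0, 0], "fingers": 0.78}, {"delta_pos": [-0.22, 0.0367, 0], "turn": [0, 0, 0], "fingers": 0.78}, {"delta_pos": [-0.24, 0.04, 0], "turn": [0, 0, 0], "fingers": 0.78}]}}

```text
clock: 16.27
position: [0.474, -0.0316, 0.0163]
ee_rot: [0.707, 0.707, -0.0, -0.0]
ft_force: [-0.8, -0.5, 0.1]
grip_width: 0.22
grasp_force: 0.1
```

Scaled: -0.144 m / 0.6 = -0.24, -0.132 m / 0.6 = -0.22.

Call:
{"method": "move_arm", "body": {"plan": [{"delta_pos": [-0.02, 0.0017, 0], "turn": [0, 0, 0], "fingers": 0.78}, {"delta_pos": [-0.04, 0.0033, 0], "turn": [0, 0, 0], "fingers": 0.78}, {"delta_pos": [-0.06, 0.005, 0], "turn": [0, 0, 0], "fingers": 0.78}, {"delta_pos": [-0.08, 0.0067, 0], "turn": [0, 0, 0], "fingers": 0.78}, {"delta_pos": [-0.1, 0.0083, 0], "turn": [0, 0, 0], "fingers": 0.78}, {"delta_pos": [-0.12, 0.01, 0], "turn": [0, 0, 0], "fingers": 0.78}, {"delta_pos": [-0.14, 0.0117, 0], "turn": [0, 0, 0], "fingers": 0.78}, {"delta_pos": [-0.16, 0.0133, 0], "turn": [0, 0, 0], "fingers": 0.78}, {"delta_pos": [-0.18, 0.015, 0], "turn": [0, 0, 0], "fingers": 0.78}, {"delta_pos": [-0.2, 0.015, 0], "turn": [0, 0, 0], "fingers": 0.78}, {"delta_pos": [-0.22, 0.015, 0], "turn": [0, 0, 0], "fingers": 0.78}, {"delta_pos": [-0.24, 0.015, 0], "turn": [0, 0, 0], "fingers": 0.78}]}}

```text
clock: 17.77
position: [0.4829, -0.1756, 0.0163]
ee_rot: [0.707, 0.707, -0.0, 0.0]
ft_force: [-0.7, 0.2, 0.6]
grip_width: 0.222
grasp_force: 0.1
```

```bash
python3 look.py pics/s6.png
```

```text
17.77 [ 0.4829 -0.1756  0.0163] [-0.7  0.2  0.6]
```

View pics/s6.png

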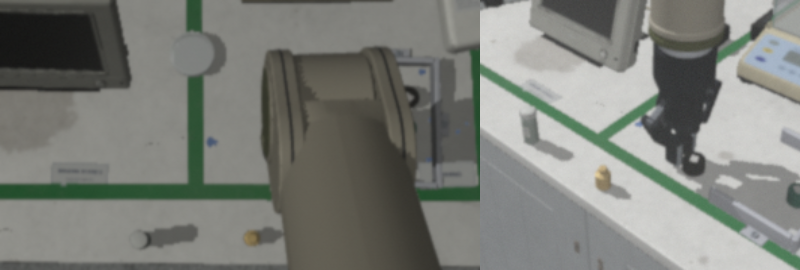

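The third puck is cradled at (692,160) in the right panel, so I'll finish the push and retreat.

Scaled: -0.125 m / 0.6 = -0.2083, -0.118 m / 0.6 = -0.1967.

Call:
{"method": "move_arm", "body": {"plan": [{"delta_pos": [-0.02, 0.0017, 0], "turn": [0, 0, 0], "fingers": 0.78}, {"delta_pos": [-0.04, 0.0017, 0], "turn": [0, 0, 0], "fingers": 0.78}, {"delta_pos": [-0.06, 0.0017, 0], "turn": [0, 0, 0], "fingers": 0.78}, {"delta_pos": [-0.08, 0.0017, 0], "turn": [0, 0, 0], "fingers": 0.78}, {"delta_pos": [-0.1, 0.0017, 0], "turn": [0, 0, 0], "fingers": 0.78}, {"delta_pos": [-0.12, 0.0017, 0], "turn": [0, 0, 0], "fingers": 0.78}, {"delta_pos": [-0.14, 0.0017, 0], "turn": [0, 0, 0], "fingers": 0.78}, {"delta_pos": [-0.16, 0.0017, 0], "turn": [0, 0, 0], "fingers": 0.78}, {"delta_pos": [-0.18, 0.0017, 0], "turn": [0, 0, 0], "fingers": 0.78}, {"delta_pos": [-0.1967, 0.0017, 0], "turn": [0, 0, 0], "fingers": 0.78}, {"delta_pos": [-0.2083, 0.0017, 0], "turn": [0, 0, 0], "fingers": 0.78}, {"delta_pos": [-0.2083, 0.0017, 0], "turn": [0, 0, 0], "fingers": 0.78}]}}

```text
clock: 19.38
position: [0.4839, -0.3003, 0.0163]
ee_rot: [0.707, 0.707, -0.0, 0.0]
ft_force: [0.4, 0.3, 0.3]
grip_width: 0.221
grasp_force: 0.0
```

Scaled: 0.3 m / 0.6 = 0.5, 0.28 m / 0.6 = 0.4667.

Call:
{"method": "move_arm", "body": {"plan": [{"delta_pos": [0.0167, 0, 0], "turn": [0, 0, 0], "fingers": 0.78}, {"delta_pos": [0.0333, 0, -0.0333], "turn": [0, 0, 0], "fingers": 0.78}, {"delta_pos": [0.0667, 0, -0.1], "turn": [0, 0, 0], "fingers": 0.78}, {"delta_pos": [0.1333, 0, -0.1667], "turn": [0, 0, 0], "fingers": 0.78}, {"delta_pos": [0.2167, 0, -0.2167], "turn": [0, 0, 0], "fingers": 0.78}, {"delta_pos": [0.3, 0, -0.25], "turn": [0, 0, 0], "fingers": 0.78}, {"delta_pos": [0.3833, 0, -0.25], "turn": [0, 0, 0], "fingers": 0.78}, {"delta_pos": [0.4667, 0, -0.25], "turn": [0, 0, 0], "fingers": 0.78}, {"delta_pos": [0.5, 0, -0.25], "turn": [0, 0, 0], "fingers": 0.78}, {"delta_pos": [0.5, 0, -0.25], "turn": [0, 0, 0], "fingers": 0.78}, {"delta_pos": [0.5, 0, -0.25], "turn": [0, 0, 0], "fingers": 0.78}, {"delta_pos": [0.5, 0, -0.25], "turn": [0, 0, 0], "fingers": 0.78}]}}

```text
clock: 20.88
position: [0.4839, -0.0008, 0.1664]
ee_rot: [0.708, 0.707, -0.0, 0.0]
ft_force: [0.7, 0.0, 0.3]
grip_width: 0.22
grasp_force: 0.0
```

```bash
python3 look.py pics/s7.png
```

```text
20.88 [ 0.4839 -0.0008  0.1664] [0.7 0.  0.3]
```

View pics/s7.png

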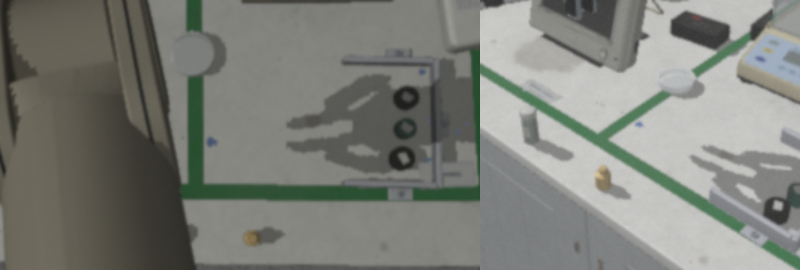

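All three pucks stand flat well inside the corral, at (406,97), (405,128) and (402,158) in the left panel. The weight, vial and dish haven't moved, and the hand is clear.

```bash
python3 -c "
from workcell import *
print(hand_in())"
```

```text
the job is handed in; nothing more can be done
None
```

I swept all three pucks flat into the corral, left the weight, vial and dish where they stood, cleared the hand, and handed the job in at about 21 s; no verdict was returned.

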